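# Slide the loaded tube rack home into the corner stop

## Task

Push the rack that has tubes standing in it along the bench into the corner of the metal L-shaped stop, so that its long side lies flat against the long rail and its end sits against the short end stop. Only push it, gently, with the fingers: it must slide flat on the bench and never be lifted or tipped. Leave the empty rack and everything else standing where they are, and move the hand clear at the end.

Things in the scene. Friction and masses are not known exactly. Their poses are not given: they have to be found in the camera images.
- tube_rack: Blue microtube rack with 15 capped tubes fixed in its top: a block 66 (its x) x 130 (its y, long) x 45 mm high with flat sides; tubes rise to 59 mm and do not come out. 0.15 to 0.31 kg, slides freely. Origin: centre of its underside, z up. Starts between robot and rail, its x pointing away from the robot to within 0.35 rad. Either long side may lie against the rail.
- empty_rack: The same blue rack, 66 x 130 x 45 mm, without tubes (dark holes in its top). Loose; stays where it is. Origin: centre of its underside. Either rack may be the one on the left.
- corner_stop: Fixed aluminium L on the bench, 28 mm high, walls 12 mm. Origin: inside corner, bench height. Its x points away from the robot within 0.1 rad. In its frame the long rail's inner face is x = 0, from the corner 420 mm along -y (to the robot's right); the end stop's inner face is y = 0, 75 mm along -x. The rack's origin belongs at x = -33, y = -65 mm, long side parallel to the rail.
- tip_box: Yellow pipette tip box with a clear lid, 85 x 120 x 80 mm, at the right. Loose bystander. Origin: centre of its underside.
- vial: Small jar with a white cap, 30 mm across, 60 mm high, standing to the left of the racks. Loose bystander. Origin: centre of its underside.
- beaker: Glass beaker, 70 mm across, 90 mm high, at the left outside the stop. Loose bystander. Origin: centre of its underside.
- slide_box: Flat grey box with a white top, 60 (x) x 130 (y) x 34 mm, beyond the rail. Loose bystander. Origin: centre of its underside.
- marker: White marker with a grey cap, 12 mm thick, about 127 mm long along its y, lying to the right of the racks. Loose bystander. Origin: on its underside, 45 mm from its white end.
- reagent: Amber glass jar, 64 mm across, 110 mm high, at the far right. Loose bystander. Origin: centre of its underside.

How it is judged (in metres and radians):
At the end, for the whole second after the job is handed in: The loaded rack stands flat and still on the bench in the corner: its long side within 4 mm of the long rail and parallel to it within 0.045 rad (2.5 degrees), its end within 4 mm of the end stop (x of tube_rack in the frame of corner_stop between -0.037 and -0.029 m and y of tube_rack in the frame of corner_stop between -0.069 and -0.061 m and angle between the y axis of tube_rack and the y axis of corner_stop, either way round below 0.045 rad and angle between tube_rack's own z axis and vertical below 0.05 rad and height (world z) of tube_rack below 0.004 m and linear speed of tube_rack below 0.01 m/s); the robot touches nothing.
It fails at once if the loaded rack is lifted more than 6 mm or tipped more than 0.12 rad (height (world z) of tube_rack above 0.006 m or angle between tube_rack's own z axis and vertical above 0.12 rad).
It fails at once if the loaded rack is squeezed or shoved hard (over 60 N from the fingers) (contact force between the fingers and tube_rack above 60 N).
It fails at once if a bystander is moved more than 15 mm (distance of any of empty_rack, tip_box, vial, beaker, slide_box, marker, reagent from where it was at the start of the episode above 0.015 m).
It fails at once if a bystander is knocked over (angle between any of empty_rack, tip_box, vial, beaker, slide_box, marker, reagent's own z axis and vertical above 0.3 rad).
It also fails if it takes over 58 s, if anything falls off the work surface, if the arm or the gripper's body presses on something with over 40 N, if the wrist force passes 120 N, or if a joint passes its speed limit or range.

## Robot

A 6-joint arm with a two-finger parallel gripper is mounted at the origin on the work surface. World frame = base frame: x ahead of the robot, y to its left, z up, the work surface at z = 0. Lengths are in m, angles in degrees, forces in N, time in s.
With the tool pointing down it reaches from about 0.15 to 0.775 m from the base axis. Payload 6.1 kg.
Tool frame: the origin (TCP) lies at the very end of the fingers, on their centre line; the grasp point (between the pads) lies 19 mm behind it; z points along the fingers, y is the line along which they close (so a half turn about z gives the same grasp; the last joint's range is limited). The gripper opens to 85 mm and grips with 20 to 120 N. Pads are 22 mm wide; open, the fingers measure 114 mm over their backs; the gripper's body (76 mm by 85 mm) begins 54 mm behind the grasp point. The pads swing forward as they close: fully open they stand 13 mm farther back than shut.
Start: joints at [-69.557, 7.208, -2.269, 80.523, 0, 90], TCP at [0.183, -0.492, 0.231] pointing down, gripper open.
Joint ranges: [-155.77, 155.77], [-54.66, 111.73], [-72.52, 77.12], [-102.08, 115.82], [-83.92, 84.16], [-180, 180]. Speed limits (degrees/s): [136.94, 136.94, 172.46, 180, 180, 180].

## Interface

Orientations are given as a 3x3 rotation matrix whose columns are the frame's x, y, z axes.
In Python, from cell import bot gives the robot as it stands. The module is installed in compiled form; this text tells all that it offers.
- The arm moves only by the tool move_arm, never from a script. Its argument "plan" is a list of rows, each a list of 7 numbers: the shift along the tool's x, y, z in m, then the turn, a rotation vector about the tool's x, y, z in degrees, then the opening, from 0 (shut) to 1 (fully open). In form: [[tx, ty, tz, wx, wy, wz, hand], ...]. A call has 1 to 10 rows; each row shifts and turns the commanded pose from where the row before left it, along the tool's axes as they then stand; what a row does not reach is not made up. A row lasts 1/12 s, in which the tool goes at most 41.7 mm and 7.16 degrees, less where a joint would pass 70% of its speed; a pose out of reach is approached as far as the arm can. A call with a gripper value outside its range is refused whole. The fingers move at their own pace and stop on an object; "squeeze" is the grip in N (left out, the last holds). Time passes only in rows, so rows that do not move let the fingers close. It gives the time, the measured TCP pose, the force, the opening and the grip force at its end, in the units of the state.
- bot.sense(): the state, without advancing time (a new reading comes with each control period).
- bot.camera(name): name is "scene" or "top"; returns the picture (400x640x3 uint8, red, green, blue); there is no depth.
- bot.calibration(name): a dict with "mtx" (3x3 intrinsics, pixels), "distortion" ([k1, k2, p1, p2, k3] as OpenCV has them; the pictures are not rectified), "xyz" and "attitude" of the camera in the world. Camera axes: x right, y up, looking along -z (the intrinsics and any distortion apply to the point x, -y, -z); pixel columns grow to the right and rows downward; lengths in m; the calibration is good to about 2 mm. A picture is of the moment at which its call begins. calibration takes no time and is no camera call.
- bot.job_done(): hands the job in; it is judged then, once.
The state is a dict: "clock": time; "qpos": joint angles; "qvel": joint speeds; "joint_torque": joint torques, N m; "ee_pos": TCP position; "ee_rot": TCP orientation; "wrist_force": force on the tool from outside, world axes, zero at the start; "torque": the same for the moment, N m; "opening": finger opening in m; "gripper_force": force on a finger pad.
Only numpy, scipy, OpenCV 4.12 (cv2) and the standard library are available. Lean on these libraries where they do the work, as an engineer would, in place of code of your own. Each camera call takes 0.05 s, during which the arm holds its last target. There are 200 camera calls.

## Working session

There is one attempt and no reset: what is moved stays moved. The work goes in short steps, Python scripts to look and compute and a tool call to move; the robot and the scene stay as the last step left them, time stands still between calls to the robot, and variables do not carry over. Pictures are saved under pics/ and viewed, at most 10 in all, crops included, and the job is handed in when it is done.

Besides the shell and the picture viewer there is one more tool, called as name(argument=value, ...) on one line, values as JSON. move_arm: Moves the arm, as the interface text tells. Its arguments: {"type":"object","properties":{"plan":{"type":"array","items":{"type":"array","items":{"type":"number"}}},"squeeze":{"type":"number"}},"required":["plan"]}

```bash
mkdir -p pics
python3 - <<'E'
from cell import bot
import cv2
for n in("scene","top"):
    cv2.imwrite(f"pics/{n}0.png",bot.camera(n)[:,:,::-1]); c=bot.calibration(n); print(n,c)
s=bot.sense(); print(s)
E
```

```text
scene {'mtx': array([[411.76928499,   0.        , 322.77083295],
       [  0.        , 411.76928499, 197.81450115],
       [  0.        ,   0.        ,   1.        ]]), 'distortion': array([-0.07075933,  0.        ,  0.        ,  0.        ,  0.        ]), 'xyz': array([1.07475062, 0.70382062, 0.65286164]), 'attitude': array([[-0.85216103, -0.28805598,  0.43685848],
       [ 0.52309203, -0.49128441,  0.69642972],
       [ 0.01401101,  0.82198746,  0.56933322]])}
top {'mtx': array([[474.2739565 ,   0.        , 324.32423828],
       [  0.        , 474.2739565 , 189.0841453 ],
       [  0.        ,   0.        ,   1.        ]]), 'distortion': array([-0.00923797,  0.        ,  0.        ,  0.        ,  0.        ]), 'xyz': array([ 0.3364469 , -0.06876267,  1.29201723]), 'attitude': array([[ 7.93998571e-05,  9.80490865e-01, -1.96564639e-01],
       [-9.99856428e-01, -3.25285518e-03, -1.66295589e-02],
       [-1.69445269e-02,  1.96537738e-01,  9.80349836e-01]])}
{'clock': 0.1, 'qpos': array([-6.95570055e+01,  7.23964554e+00, -2.31993826e+00,  8.05246614e+01,
       -7.63355996e-04,  8.99996227e+01]), 'qvel': array([ 0.04411639,  0.05169066,  0.12796451, -0.0006858 ,  0.04152197,
       -0.02257871]), 'joint_torque': array([ 6.29267070e-04, -4.36904383e+01,  3.53605771e+01,  1.35898747e-02,
        1.34046277e-04, -1.21846085e-05]), 'ee_pos': array([ 0.1832374 , -0.4915924 ,  0.23059501]), 'ee_rot': array([[ 9.37017852e-01,  3.49281074e-01, -5.26042756e-04],
       [ 3.49281470e-01, -9.37016846e-01,  1.37309915e-03],
       [-1.33133787e-05, -1.47035540e-03, -9.99998919e-01]]), 'wrist_force': array([-0.26917437, -0.82504785, -0.22321156]), 'torque': array([0.06105847, 0.03047494, 0.01659511]), 'gripper_force': 0.0, 'opening': 0.08486790713284609}
```

View pics/top0.png

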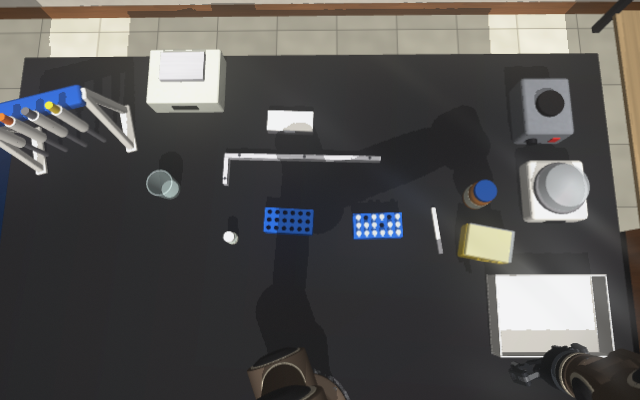

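View pics/scene0.png

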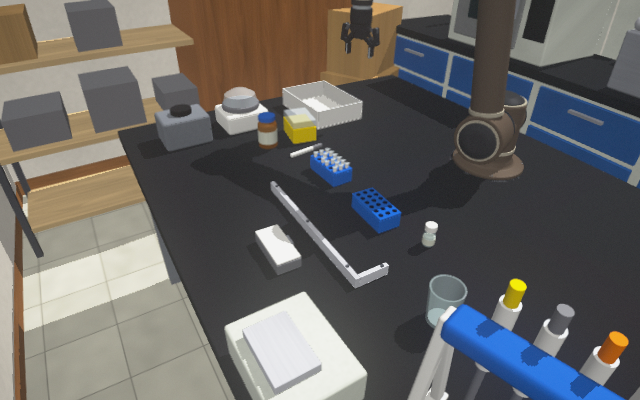

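Top view: the loaded rack is at about (378,225), with the empty rack to its left at (289,221). The L corner is near (229,160) and the rail runs right to (380,158). The marker is at (437,230) and the vial at (230,237). I'll zoom in next.

```bash
cat > h.py <<'E'
import numpy as np, cv2
from cell import bot
def ray(n,uv):
    c=bot.calibration(n); p=cv2.undistortPoints(np.float64(uv).reshape(-1,1,2),c["mtx"],c["distortion"]).reshape(-1,2)
    d=np.c_[p[:,0],-p[:,1],-np.ones(len(p))]@c["attitude"].T
    return c["xyz"],d
def onz(n,uv,z):
    o,d=ray(n,uv); return o+d*((z-o[2])/d[:,2])[:,None]
def proj(n,P):
    c=bot.calibration(n); q=(np.atleast_2d(P)-c["xyz"])@c["attitude"]; q=q*[1,-1,-1]
    return cv2.projectPoints(q,np.zeros(3),np.zeros(3),c["mtx"],c["distortion"])[0].reshape(-1,2)
def crop(src,x,y,w,h,s,out):
    cv2.imwrite(out,cv2.resize(cv2.imread(src)[y:y+h,x:x+w],None,fx=s,fy=s,interpolation=cv2.INTER_CUBIC))
E
python3 -c "
from h import *
crop('pics/top0.png',215,145,200,105,4,'pics/t1.png')
crop('pics/scene0.png',255,130,150,160,3.75,'pics/s1.png')"
```

```text
(no output)
```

View pics/t1.png

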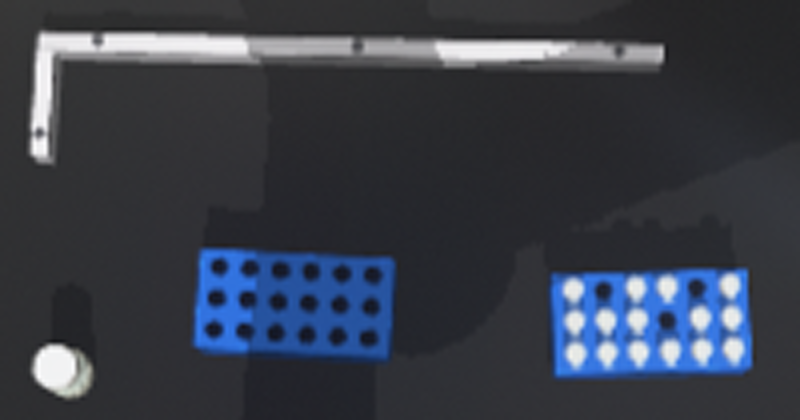

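View pics/s1.png

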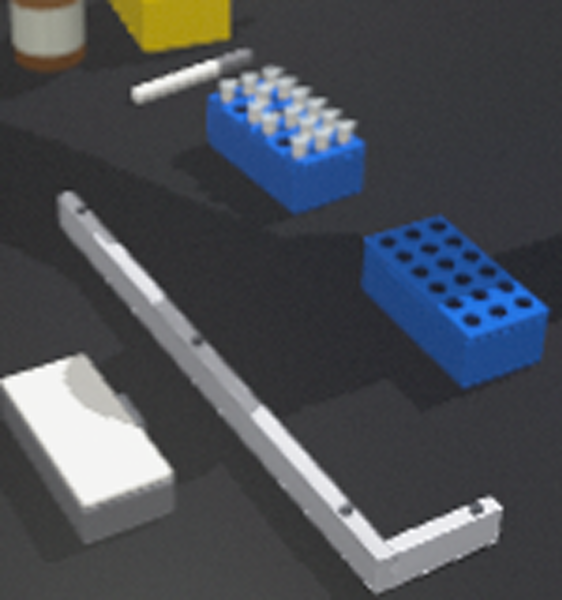

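Zoomed crops. In t1 (4x), the loaded rack's top corners are about (553,274), (747,270), (750,370) and (556,377). The empty rack's are (201,250), (394,259), (388,359) and (195,350). The rail's inner top edge runs from (54,54) to (662,66). In s1 (3.75x), the loaded rack's top corners are (208,97) far-right, (297,170) rail/left and (364,143) robot/left.

Run:
```python
from h import *
np.set_printoptions(precision=4,suppress=True)
def t(p): return (np.float64(p)+.5)/4-.5+[215,145]
def s(p): return (np.float64(p)+.5)/3.75-.5+[255,130]
L=t([(553,274),(747,270),(750,370),(556,377)]); E=t([(201,250),(394,259),(388,359),(195,350)])
for n,q in(("loaded",L),("empty",E)):
    P=onz("top",q,.045); c=P.mean(0); a=(P[0]-P[1]+P[3]-P[2])[:2]
    print(n,P[:,:2],"c",c[:2],"yaw",np.degrees(np.arctan2(-a[0],a[1])),np.linalg.norm(a)/2)
R=onz("top",t([(54,54),(662,66),(49,157)]),.028); print("stop",R[:,:2],np.linalg.norm(R[1]-R[0]),np.degrees(np.arctan2(*(R[1]-R[0])[:2]))) 
def tri(a,b):
    o1,d1=ray("top",a);o2,d2=ray("scene",b);d1=d1[0]/np.linalg.norm(d1);d2=d2[0]/np.linalg.norm(d2)
    k=np.linalg.lstsq(np.c_[d1,-d2],o2-o1,rcond=None)[0];p,q=o1+k[0]*d1,o2+k[1]*d2
    return (p+q)/2,np.linalg.norm(p-q)
for a,b in(((553,274),(297,170)),((556,377),(364,143)),((747,270),(208,97))): print(tri(t(a),s(b)))
print("stop corner",tri(t((54,54)),s((386,552))) , "railend",tri(t((662,66)),s((66,197))))
print("vial base approx",onz("top",t((72,378)),.0), "marker",onz("top",[(434,208),(440,252)],.006)[:,:2])
```

```text
loaded [[ 0.5212 -0.1234]
 [ 0.5235 -0.2518]
 [ 0.4573 -0.2517]
 [ 0.453  -0.1245]] c [ 0.4888 -0.1878] yaw 1.5049936693072015 0.12782794560478591
empty [[ 0.5379  0.111 ]
 [ 0.5315 -0.0178]
 [ 0.465  -0.0142]
 [ 0.4711  0.1133]] c [0.5014 0.0481] yaw -2.7995025634789505 0.1283245237415137
stop [[ 0.6781  0.2188]
 [ 0.6677 -0.2006]
 [ 0.6053  0.2193]] 0.4194649265974487 -178.5770910990704
(array([ 0.521 , -0.1231,  0.0434]), np.float64(0.0010633110396808631))
(array([ 0.4545, -0.1258,  0.0453]), np.float64(0.004137435101320558))
(array([ 0.5235, -0.2517,  0.0452]), np.float64(5.0423731579702825e-05))
stop corner (array([0.6802, 0.2198, 0.0218]), np.float64(0.0011228534212925523)) railend (array([ 0.672 , -0.203 ,  0.0227]), np.float64(0.006768526363213701))
vial base approx [[0.4569 0.2036 0.    ]] marker [[ 0.5405 -0.3469]
 [ 0.421  -0.3576]]
```

Stop frame: corner at (0.678, 0.219), yaw about -1.4°. Rack: centre (0.489, -0.188), yaw about +1.5°, top at 0.045 m. I'll push with the fingers spread across the long face towards +x, then push the right end along the rail.

move_arm(plan=[[0.016,-0.0112,0,0,0,0,0.6],[0.016,-0.0112,0,0,0,0,0.6],[0.021,-0.015,0,0,0,0,0.6],[0.021,-0.015,0,0,0,0,0.6],[0.021,-0.015,0,0,0,0,0.6],[0.021,-0.015,0,0,0,0,0.6],[0.021,-0.015,0,0,0,0,0.6],[0.021,-0.015,0,0,0,0,0.6],[0.021,-0.015,0,0,0,0,0.6],[0.021,-0.015,0,0,0,0,0.6]])

```text
clock: 0.93
ee_pos: [0.3213, -0.2874, 0.231]
ee_rot: [[0.937, 0.349, -0.0], [0.349, -0.937, 0.0], [-0.0, -0.001, -1.0]]
wrist_force: [0.3, -0.4, 0.8]
opening: 0.0514
gripper_force: 0.0
```

move_arm(plan=[[0.021,-0.015,0,0,0,0,0.6],[0.021,-0.015,0,0,0,0,0.6],[0.021,-0.015,0,0,0,0,0.6],[0.021,-0.015,0,0,0,0,0.6],[0.021,-0.015,0,0,0,0,0.6],[0.011,-0.008,0,0,0,0,0.6],[0,0,0,0,0,5.5,0.6],[0,0,0,0,0,5.5,0.6],[0,0,0,0,0,5.5,0.6],[0,0,0,0,0,5.3,0.6]])

```text
clock: 1.77
ee_pos: [0.4006, -0.17, 0.2309]
ee_rot: [[1.0, -0.028, -0.001], [-0.028, -1.0, 0.0], [-0.001, -0.0, -1.0]]
wrist_force: [-0.0, 0.3, 0.3]
opening: 0.0511
gripper_force: 0.0
```

move_arm(plan=[[0,0,0,0,0,0,0.6],[0,0,0,0,0,0,0.6]])

```text
clock: 1.93
ee_pos: [0.4006, -0.1703, 0.231]
ee_rot: [[1.0, -0.021, -0.001], [-0.021, -1.0, 0.0], [-0.001, -0.0, -1.0]]
wrist_force: [0.4, -0.4, -0.0]
opening: 0.0512
gripper_force: 0.0
```

move_arm(plan=[[0,0,0.025,0,0,0,0.6],[0,0,0.03,0,0,0,0.6],[0,0,0.03,0,0,0,0.6],[0,0,0.03,0,0,0,0.6],[0,0,0.03,0,0,0,0.6],[0,0,0.025,0,0,0,0.6],[0,0,0.02,0,0,0,0.6],[0,0,0.018,0,0,0,0.6],[0,0,0.01,0,0,0,0.6],[0,0,0,0,0,0,0.6]])

```text
clock: 2.77
ee_pos: [0.3991, -0.1697, 0.0113]
ee_rot: [[1.0, -0.022, -0.004], [-0.022, -1.0, 0.002], [-0.004, -0.001, -1.0]]
wrist_force: [-0.5, 0.2, 0.0]
opening: 0.0513
gripper_force: 0.0
```

move_arm(plan=[[0.01,0,0,0,0,0,0.6],[0.01,0,0,0,0,0,0.6],[0.006,0,0,0,0,0,0.6],[0.005,0,0,0,0,0,0.6],[0.005,0,0,0,0,0,0.6],[0.005,0,0,0,0,0,0.6],[0.005,0,0,0,0,0,0.6],[0.005,0,0,0,0,0,0.6],[0.005,0,0,0,0,0,0.6],[0.005,0,0,0,0,0,0.6]])

```text
clock: 3.6
ee_pos: [0.4619, -0.1718, 0.0132]
ee_rot: [[1.0, -0.024, -0.001], [-0.024, -1.0, -0.0], [-0.001, 0.0, -1.0]]
wrist_force: [-2.1, 0.3, 0.5]
opening: 0.0516
gripper_force: 0.9
```

move_arm(plan=[[0.006,0,0,0,0,0,0.6],[0.006,0,0,0,0,0,0.6],[0.006,0,0,0,0,0,0.6],[0.006,0,0,0,0,0,0.6],[0.006,0,0,0,0,0,0.6],[0.006,0,0,0,0,0,0.6],[0.006,0,0,0,0,0,0.6],[0.006,0,0,0,0,0,0.6],[0.006,0,0,0,0,0,0.6],[0.006,0,0,0,0,0,0.6]])

```text
clock: 4.43
ee_pos: [0.5223, -0.1732, 0.0132]
ee_rot: [[1.0, -0.024, -0.0], [-0.024, -1.0, 0.0], [-0.0, -0.0, -1.0]]
wrist_force: [-1.8, -0.4, 0.3]
opening: 0.051
gripper_force: 0.6
```

move_arm(plan=[[0.006,0,0,0,0,0,0.6],[0.006,0,0,0,0,0,0.6],[0.006,0,0,0,0,0,0.6],[0.006,0,0,0,0,0,0.6],[0.006,0,0,0,0,0,0.6],[0.006,0,0,0,0,0,0.6],[0.006,0,0,0,0,0,0.6],[0.006,0,0,0,0,0,0.6],[0.004,0,0,0,0,0,0.6],[0.002,0,0,0,0,0,0.6]])

```text
clock: 5.27
ee_pos: [0.5764, -0.1745, 0.0133]
ee_rot: [[1.0, -0.024, 0.0], [-0.024, -1.0, -0.0], [0.0, 0.0, -1.0]]
wrist_force: [-1.8, 1.1, 1.0]
opening: 0.0513
gripper_force: 1.0
```

```bash
python3 -c "
from h import *
cv2.imwrite('pics/top1.png',bot.camera('top')[:,:,::-1]);crop('pics/top1.png',215,130,200,150,4,'pics/t2.png')"
```

```text
(no output)
```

View pics/t2.png

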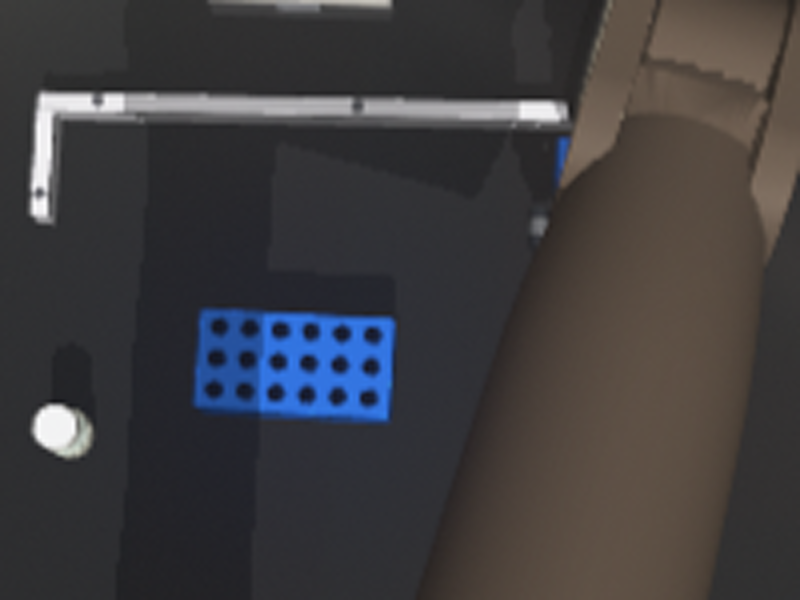

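The arm hides most of the rack. Its left-front corner shows near (557,137), just short of the rail. I'll creep forward until the force rises.

move_arm(plan=[[0.002,0,0,0,0,0,0.6],[0.002,0,0,0,0,0,0.6],[0.002,0,0,0,0,0,0.6],[0.002,0,0,0,0,0,0.6],[0.001,0,0,0,0,0,0.6]])

```text
clock: 5.73
ee_pos: [0.5849, -0.1747, 0.0133]
ee_rot: [[1.0, -0.024, 0.0], [-0.024, -1.0, 0.0], [0.0, -0.0, -1.0]]
wrist_force: [-0.4, -0.1, 0.3]
opening: 0.0512
gripper_force: 0.6
```

move_arm(plan=[[0.001,0,0,0,0,0,0.6],[0.001,0,0,0,0,0,0.6],[0.001,0,0,0,0,0,0.6]])

```text
clock: 5.98
ee_pos: [0.5877, -0.1748, 0.0133]
ee_rot: [[1.0, -0.024, -0.0], [-0.024, -1.0, -0.0], [-0.0, 0.0, -1.0]]
wrist_force: [-1.4, 0.5, 0.2]
opening: 0.0514
gripper_force: 0.5
```

move_arm(plan=[[0.001,0,0,0,0,0,0.6],[0.001,0,0,0,0,0,0.6]])

```text
clock: 6.15
ee_pos: [0.5898, -0.1749, 0.0133]
ee_rot: [[1.0, -0.024, 0.0], [-0.024, -1.0, -0.0], [0.0, 0.0, -1.0]]
wrist_force: [-2.3, 0.9, -0.7]
opening: 0.0513
gripper_force: 0.5
```

move_arm(plan=[[0.001,0,0,0,0,0,0.6],[0.001,0,0,0,0,0,0.6]])

```text
clock: 6.32
ee_pos: [0.5918, -0.1749, 0.0133]
ee_rot: [[1.0, -0.024, 0.0], [-0.024, -1.0, 0.0], [0.0, -0.0, -1.0]]
wrist_force: [-0.9, -0.8, -0.4]
opening: 0.0515
gripper_force: 0.5
```

move_arm(plan=[[0.001,0,0,0,0,0,0.6],[0.001,0,0,0,0,0,0.6]])

```text
clock: 6.48
ee_pos: [0.5933, -0.1749, 0.0133]
ee_rot: [[1.0, -0.024, -0.001], [-0.024, -1.0, 0.0], [-0.001, 0.0, -1.0]]
wrist_force: [-5.2, -0.3, 4.1]
opening: 0.0515
gripper_force: 2.5
```

move_arm(plan=[[0.001,0,0,0,0,0,0.6]])

```text
clock: 6.57
ee_pos: [0.5933, -0.1749, 0.0133]
ee_rot: [[1.0, -0.024, -0.003], [-0.024, -1.0, -0.0], [-0.003, 0.0, -1.0]]
wrist_force: [-9.7, 0.1, 7.8]
opening: 0.0512
gripper_force: 4.9
```

move_arm(plan=[[0.001,0,0,0,0,0,0.6]])

```text
clock: 6.65
ee_pos: [0.5933, -0.1749, 0.0133]
ee_rot: [[1.0, -0.024, -0.005], [-0.024, -1.0, -0.0], [-0.004, 0.0, -1.0]]
wrist_force: [-13.3, -0.2, 9.4]
opening: 0.0511
gripper_force: 6.7
```

move_arm(plan=[[-0.008,0,0,0,0,0,0.6],[-0.015,0,0,0,0,0,0.6],[-0.02,0,0,0,0,0,0.6],[0,0.01,-0.025,0,0,0,0.3],[0,0.02,-0.03,0,0,0,0.1],[0,0.02,-0.03,0,0,0,0.1],[0,0.02,-0.02,0,0,0,0.1],[0,0.02,0,0,0,0,0.1],[0,0.02,0,0,0,0,0.1],[0,0.015,0,0,0,0,0.1]])

```text
clock: 7.48
ee_pos: [0.5502, -0.3007, 0.1192]
ee_rot: [[1.0, -0.024, 0.002], [-0.024, -1.0, -0.001], [0.002, 0.001, -1.0]]
wrist_force: [0.1, -0.8, -0.7]
opening: 0.0086
gripper_force: 0.0
```

```bash
python3 -c "
from h import *
print(bot.sense()['qpos'])
cv2.imwrite('pics/sc1.png',bot.camera('scene')[:,:,::-1]);crop('pics/sc1.png',255,110,150,160,3.75,'pics/s2.png')"
```

```text
[-2.86539051e+01  1.92406865e+01 -1.12687249e+00  6.94885251e+01
 -1.49703942e-03  1.52734418e+02]
```

View pics/s2.png

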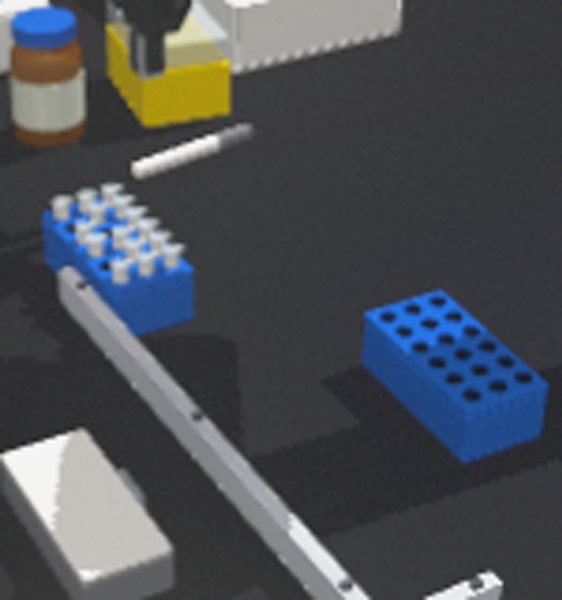

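The loaded rack lies flat on the rail, its far end overhanging the rail's right end, and nothing else has moved. Next I turn the hand and get behind its right end.

move_arm(plan=[[0.02,0,0,0,0,0,0.1],[0.025,0,0,0,0,0,0.1],[0.025,0,0,0,0,0,0.1],[0.01,0,0,0,0,-6,0.1],[0,0,0,0,0,-7,0.1],[0,0,0,0,0,-7,0.1],[0,0,0,0,0,-7,0.1],[0,0,0,0,0,-7,0.1],[0,0,0,0,0,-7,0.1],[0,0,0,0,0,-7,0.1]])

```text
clock: 8.37
ee_pos: [0.6298, -0.3002, 0.1176]
ee_rot: [[0.682, 0.731, -0.0], [0.731, -0.682, 0.001], [0.0, -0.001, -1.0]]
wrist_force: [0.7, 0.8, -0.4]
opening: 0.0087
gripper_force: 0.0
```

move_arm(plan=[[0,0,0,0,0,-7,0.1],[0,0,0,0,0,-7,0.1],[0,0,0,0,0,-7,0.1],[0,0,0,0,0,-7,0.1],[0,0,0,0,0,-7,0.1],[0,0,0,0,0,-7,0.1],[0,0,0,0,0,0,0.1],[0,0,0,0,0,0,0.1]])

```text
clock: 9.03
ee_pos: [0.6297, -0.3004, 0.1179]
ee_rot: [[0.027, 1.0, -0.0], [1.0, -0.027, 0.0], [0.0, -0.0, -1.0]]
wrist_force: [-0.7, 0.9, -0.0]
opening: 0.0084
gripper_force: 0.0
```

move_arm(plan=[[0,0,0.02,0,0,0,0.1],[0,0,0.025,0,0,0,0.1],[0,0,0.025,0,0,0,0.1],[0,0,0.02,0,0,0,0.1],[0,0,0.014,0,0,0,0.1],[0.01,0,0,0,0,0,0.1],[0.01,0,0,0,0,0,0.1],[0.006,0,0,0,0,0,0.1],[0.005,0,0,0,0,0,0.1],[0.005,0,0,0,0,0,0.1]])

```text
clock: 9.87
ee_pos: [0.6315, -0.2644, 0.0161]
ee_rot: [[0.024, 1.0, 0.002], [1.0, -0.024, -0.002], [-0.002, 0.002, -1.0]]
wrist_force: [0.7, -2.7, 1.4]
opening: 0.0083
gripper_force: 1.0
```

move_arm(plan=[[0.005,0,0,0,0,0,0.1],[0.005,0,0,0,0,0,0.1],[0.005,0,0,0,0,0,0.1],[0.005,0,0,0,0,0,0.1],[0.005,0,0,0,0,0,0.1],[0.005,0,0,0,0,0,0.1],[0.005,0,0,0,0,0,0.1],[0.005,0,0,0,0,0,0.1],[0.005,0,0,0,0,0,0.1],[0.005,0,0,0,0,0,0.1]])

```text
clock: 10.7
ee_pos: [0.6317, -0.2143, 0.0142]
ee_rot: [[0.024, 1.0, -0.0], [1.0, -0.024, 0.0], [0.0, -0.0, -1.0]]
wrist_force: [-0.3, -2.8, 0.3]
opening: 0.0087
gripper_force: 0.9
```

move_arm(plan=[[0.006,0,0,0,0,0,0.1],[0.006,0,0,0,0,0,0.1],[0.006,0,0,0,0,0,0.1],[0.006,0,0,0,0,0,0.1],[0.006,0,0,0,0,0,0.1],[0.006,0,0,0,0,0,0.1],[0.006,0,0,0,0,0,0.1],[0.006,0,0,0,0,0,0.1],[0.006,0,0,0,0,0,0.1],[0.006,0,0,0,0,0,0.1]])

```text
clock: 11.53
ee_pos: [0.6331, -0.1542, 0.0142]
ee_rot: [[0.024, 1.0, -0.0], [1.0, -0.024, 0.0], [0.0, -0.0, -1.0]]
wrist_force: [-0.0, -1.4, 0.3]
opening: 0.0084
gripper_force: 0.6
```

```bash
python3 -c "
from h import *
cv2.imwrite('pics/sc2.png',bot.camera('scene')[:,:,::-1]);crop('pics/sc2.png',235,100,170,160,3.5,'pics/s3.png')"
```

```text
(no output)
```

View pics/s3.png

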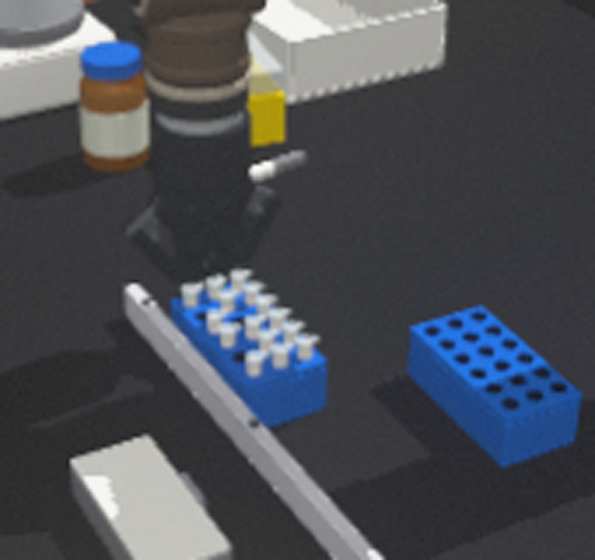

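The rack slides flat along the rail ahead of the fingers, and the empty rack hasn't moved. I continue.

move_arm(plan=[[0.006,0.0002,0,0,0,0,0.1],[0.007,0.0002,0,0,0,0,0.1],[0.007,0.0002,0,0,0,0,0.1],[0.007,0.0002,0,0,0,0,0.1],[0.007,0.0002,0,0,0,0,0.1],[0.007,0.0002,0,0,0,0,0.1],[0.007,0.0002,0,0,0,0,0.1],[0.007,0.0002,0,0,0,0,0.1],[0.007,0.0002,0,0,0,0,0.1],[0.007,0.0002,0,0,0,0,0.1]])

```text
clock: 12.42
ee_pos: [0.6366, -0.0853, 0.0142]
ee_rot: [[0.024, 1.0, -0.0], [1.0, -0.024, -0.0], [-0.0, -0.0, -1.0]]
wrist_force: [-0.9, -1.9, -0.3]
opening: 0.0085
gripper_force: 0.8
```

move_arm(plan=[[0.007,0.0001,0,0,0,0,0.1],[0.007,0.0001,0,0,0,0,0.1],[0.007,0.0001,0,0,0,0,0.1],[0.007,0.0001,0,0,0,0,0.1],[0.007,0.0001,0,0,0,0,0.1],[0.007,0.0001,0,0,0,0,0.1],[0.007,0.0001,0,0,0,0,0.1],[0.007,0.0001,0,0,0,0,0.1],[0.007,0.0001,0,0,0,0,0.1],[0.007,0.0001,0,0,0,0,0.1]])

```text
clock: 13.25
ee_pos: [0.6395, -0.0152, 0.0143]
ee_rot: [[0.024, 1.0, -0.0], [1.0, -0.024, 0.0], [0.0, -0.0, -1.0]]
wrist_force: [-0.8, -1.4, -0.5]
opening: 0.0086
gripper_force: 0.8
```

move_arm(plan=[[0.007,0,0,0,0,0,0.1],[0.007,0,0,0,0,0,0.1],[0.007,0,0,0,0,0,0.1],[0.007,0,0,0,0,0,0.1],[0.007,0,0,0,0,0,0.1],[0.007,0,0,0,0,0,0.1],[0.007,0,0,0,0,0,0.1],[0.007,0,0,0,0,0,0.1],[0.005,0,0,0,0,0,0.1],[0.003,0,0,0,0,0,0.1]])

```text
clock: 14.08
ee_pos: [0.6411, 0.0489, 0.0143]
ee_rot: [[0.023, 1.0, 0.0], [1.0, -0.023, 0.0], [0.0, 0.0, -1.0]]
wrist_force: [-0.7, -1.2, -0.4]
opening: 0.0085
gripper_force: 0.4
```

move_arm(plan=[[0.003,0,0,0,0,0,0.1],[0.003,0,0,0,0,0,0.1],[0.003,0,0,0,0,0,0.1],[0.003,0,0,0,0,0,0.1],[0.003,0,0,0,0,0,0.1],[0.003,0,0,0,0,0,0.1],[0.002,0,0,0,0,0,0.1],[0.001,0,0,0,0,0,0.1]])

```text
clock: 14.75
ee_pos: [0.6415, 0.0693, 0.0144]
ee_rot: [[0.023, 1.0, 0.0], [1.0, -0.023, -0.0], [-0.0, 0.0, -1.0]]
wrist_force: [0.4, -1.0, 0.3]
opening: 0.0084
gripper_force: 0.5
```

move_arm(plan=[[0.001,0,0,0,0,0,0.1],[0.001,0,0,0,0,0,0.1],[0.001,0,0,0,0,0,0.1]])

```text
clock: 15.0
ee_pos: [0.6416, 0.072, 0.0144]
ee_rot: [[0.024, 1.0, 0.0], [1.0, -0.024, -0.0], [-0.0, 0.0, -1.0]]
wrist_force: [-0.1, -1.4, 0.5]
opening: 0.0087
gripper_force: 0.5
```

move_arm(plan=[[0.001,0,0,0,0,0,0.1],[0.001,0,0,0,0,0,0.1]])

```text
clock: 15.17
ee_pos: [0.6416, 0.074, 0.0143]
ee_rot: [[0.024, 1.0, 0.0], [1.0, -0.024, -0.0], [-0.0, 0.0, -1.0]]
wrist_force: [0.3, -0.7, 0.6]
opening: 0.0091
gripper_force: 0.5
```

move_arm(plan=[[0.001,0,0,0,0,0,0.1],[0.001,0,0,0,0,0,0.1],[0.001,0,0,0,0,0,0.1]])

```text
clock: 15.42
ee_pos: [0.6417, 0.0771, 0.0143]
ee_rot: [[0.024, 1.0, 0.0], [1.0, -0.024, -0.0], [-0.0, 0.0, -1.0]]
wrist_force: [0.2, -1.6, 1.3]
opening: 0.0085
gripper_force: 0.6
```

move_arm(plan=[[0.001,0,0,0,0,0,0.1],[0.001,0,0,0,0,0,0.1]])

```text
clock: 15.58
ee_pos: [0.6415, 0.0775, 0.0144]
ee_rot: [[0.025, 1.0, -0.0], [1.0, -0.025, -0.004], [-0.004, -0.0, -1.0]]
wrist_force: [-1.1, -10.0, 2.0]
opening: 0.009
gripper_force: 5.1
```

move_arm(plan=[[0.001,0,0,0,0,0,0.1],[0.001,0,0,0,0,0,0.1]])

```text
clock: 15.75
ee_pos: [0.6415, 0.0775, 0.0144]
ee_rot: [[0.026, 1.0, -0.0], [1.0, -0.026, -0.007], [-0.007, -0.0, -1.0]]
wrist_force: [-1.2, -16.7, 3.4]
opening: 0.0087
gripper_force: 8.5
```

It's seated against the end stop. Back off and look.

move_arm(plan=[[-0.006,0,0,0,0,0,0.1],[-0.01,0,0,0,0,0,0.1],[-0.02,0,0,0,0,0,0.1],[-0.025,0,0,0,0,0,0.1],[-0.03,0,-0.015,0,0,0,0.1],[-0.03,0,-0.025,0,0,0,0.1],[-0.03,0,-0.025,0,0,0,0.1],[-0.03,0,-0.03,0,0,0,0.1],[-0.03,0,-0.03,0,0,0,0.1],[-0.03,0,-0.02,0,0,0,0.1]])

```text
clock: 16.58
ee_pos: [0.6365, -0.1604, 0.1615]
ee_rot: [[0.023, 1.0, 0.003], [1.0, -0.023, 0.0], [0.0, 0.003, -1.0]]
wrist_force: [1.1, -0.6, -0.2]
opening: 0.0084
gripper_force: 0.0
```

```bash
python3 -c "
from h import *
cv2.imwrite('pics/top2.png',bot.camera('top')[:,:,::-1]);crop('pics/top2.png',215,145,200,105,4,'pics/t3.png')"
```

```text
(no output)
```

View pics/t3.png

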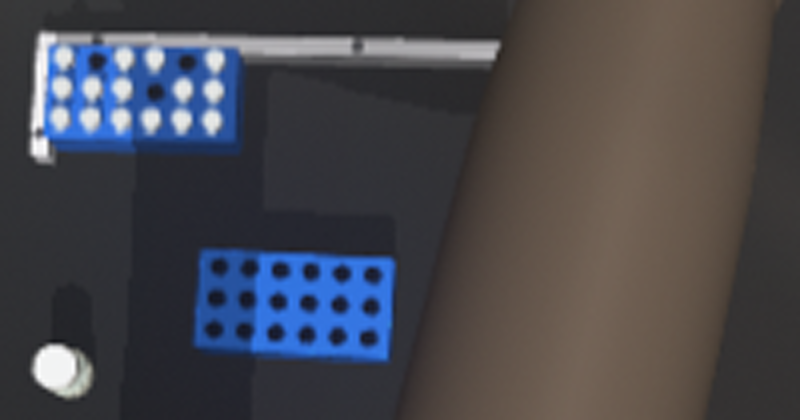

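The rack sits in the corner, with top corners at about (50,44), (242,51), (236,146) and (45,137). Measure the remaining gap and angle.

Run:
```python
from h import *
np.set_printoptions(precision=4,suppress=True)
im=cv2.imread('pics/top2.png').astype(int); b,g,r=im[...,0],im[...,1],im[...,2]
m=((b>r*2)&(b>70)).astype(np.uint8); m[:,:215]=0;m[:,290:]=0;m[:150]=0;m[190:]=0
def t(p): return (np.float64(p)+.5)/4-.5+[215,145]
P=onz("top",t([(50,44),(242,51),(236,146),(45,137)]),.045); a=(P[0]-P[1]+P[3]-P[2])[:2]
yr=-np.radians(1.42);R=np.array([[np.cos(yr),-np.sin(yr)],[np.sin(yr),np.cos(yr)]])
print(P[:,:2],"yaw",np.degrees(np.arctan2(-a[0],a[1])),"in stop",(P[:,:2].mean(0)-[.678,.219])@R)
# predicted top-face outline if seated exactly, in crop pixels
w=np.array([(0,0),(0,-.13),(-.066,-.13),(-.066,0)])@R.T+[.678,.219]
print((proj("top",np.c_[w,np.full(4,.045)])-[215,145]+.5)*4-.5)
```

```text
[[0.6806 0.2179]
 [0.675  0.0864]
 [0.6088 0.0891]
 [0.6155 0.2187]] yaw -2.6892327752208964 in stop [-0.0314 -0.0668]
[[ 48.2967  47.6508]
 [238.1612  51.349 ]
 [233.69   146.0405]
 [ 41.9145 142.0706]]
```

The pose is within tolerance, but the angle reads about 1.3° off, so I'll square it with a gentle two-finger press on the near long side. Joint 6 only allows the turn of -90°.

move_arm(plan=[[0.015,-0.006,0,0,0,0,0.4],[0.03,-0.006,0,0,0,0,0.6],[0.03,-0.006,0,0,0,0,0.6],[0.035,-0.006,0,0,0,0,0.6],[0.035,-0.006,0,0,0,0,0.6],[0.035,-0.006,0,0,0,0,0.6],[0.035,-0.006,0,0,0,0,0.6],[0.035,-0.006,0,0,0,0,0.6],[0.03,-0.006,0,0,0,0,0.6],[0.02,-0.005,0,0,0,0,0.6]])

```text
clock: 17.47
ee_pos: [0.5834, 0.1454, 0.158]
ee_rot: [[0.022, 1.0, -0.0], [1.0, -0.022, 0.002], [0.002, -0.0, -1.0]]
wrist_force: [-0.7, 0.5, 0.5]
opening: 0.0514
gripper_force: 0.0
```

move_arm(plan=[[0,0,0,0,0,-6,0.6],[0,0,0,0,0,-7,0.6],[0,0,0,0,0,-7,0.6],[0,0,0,0,0,-7,0.6],[0,0,0,0,0,-7,0.6],[0,0,0,0,0,-7,0.6],[0,0,0,0,0,-7,0.6],[0,0,0,0,0,-7,0.6],[0,0,0,0,0,-7,0.6],[0,0,0,0,0,-7,0.6]])

```text
clock: 18.3
ee_pos: [0.5841, 0.1426, 0.1579]
ee_rot: [[-0.927, 0.375, -0.0], [0.375, 0.927, 0.001], [0.001, 0.001, -1.0]]
wrist_force: [0.2, 0.3, -0.2]
opening: 0.0513
gripper_force: 0.0
```

move_arm(plan=[[0,0,0,0,0,-7,0.6],[0,0,0,0,0,-7,0.6],[0,0,0,0,0,-7,0.6],[0,0,0,0,0,0,0.6],[0,0,0,0,0,0,0.6]])

```text
clock: 18.72
ee_pos: [0.5841, 0.1426, 0.158]
ee_rot: [[-1.0, 0.027, -0.0], [0.027, 1.0, 0.0], [0.0, 0.0, -1.0]]
wrist_force: [-0.5, -0.2, 0.7]
opening: 0.0513
gripper_force: 0.0
```

move_arm(plan=[[0.003,0,0.02,0,0,0,0.6],[0,0,0.025,0,0,0,0.6],[0,0,0.025,0,0,0,0.6],[0,0,0.025,0,0,0,0.6],[0,0,0.02,0,0,0,0.6],[0,0,0.015,0,0,0,0.6],[0,0,0.01,0,0,0,0.6],[0,0,0.004,0,0,0,0.6],[0,0,0,0,0,0,0.6]])

```text
clock: 19.47
ee_pos: [0.5807, 0.1425, 0.0135]
ee_rot: [[-1.0, 0.025, -0.001], [0.025, 1.0, -0.0], [0.001, -0.0, -1.0]]
wrist_force: [0.4, -0.0, 0.2]
opening: 0.0513
gripper_force: 0.0
```

move_arm(plan=[[-0.003,0,0,0,0,0,0.6],[-0.003,0,0,0,0,0,0.6],[-0.002,0,0,0,0,0,0.6],[-0.002,0,0,0,0,0,0.6],[-0.002,0,0,0,0,0,0.6],[-0.001,0,0,0,0,0,0.6],[-0.001,0,0,0,0,0,0.6]])

```text
clock: 20.05
ee_pos: [0.5954, 0.1422, 0.0143]
ee_rot: [[-1.0, 0.024, 0.0], [0.024, 1.0, 0.0], [-0.0, 0.0, -1.0]]
wrist_force: [0.4, -0.1, -0.4]
opening: 0.0512
gripper_force: 0.0
```

move_arm(plan=[[-0.001,0,0,0,0,0,0.6],[-0.001,0,0,0,0,0,0.6],[-0.001,0,0,0,0,0,0.6]])

```text
clock: 20.3
ee_pos: [0.5982, 0.1421, 0.0142]
ee_rot: [[-1.0, 0.024, -0.0], [0.024, 1.0, -0.0], [0.0, -0.0, -1.0]]
wrist_force: [0.4, -0.6, -0.4]
opening: 0.0511
gripper_force: 0.0
```

move_arm(plan=[[-0.001,0,0,0,0,0,0.6],[-0.001,0,0,0,0,0,0.6],[-0.001,0,0,0,0,0,0.6]])

```text
clock: 20.55
ee_pos: [0.6012, 0.142, 0.0142]
ee_rot: [[-1.0, 0.024, -0.0], [0.024, 1.0, -0.0], [0.0, -0.0, -1.0]]
wrist_force: [-2.4, 0.2, 0.4]
opening: 0.0513
gripper_force: 1.1
```

move_arm(plan=[[-0.001,0,0,0,0,0,0.6],[-0.001,0,0,0,0,0,0.6]])

```text
clock: 20.72
ee_pos: [0.6012, 0.1421, 0.0142]
ee_rot: [[-1.0, 0.024, -0.004], [0.024, 1.0, 0.0], [0.004, 0.0, -1.0]]
wrist_force: [-11.6, 0.0, 8.6]
opening: 0.0515
gripper_force: 5.4
```

move_arm(plan=[[-0.001,0,0,0,0,0,0.6],[-0.001,0,0,0,0,0,0.6]])

```text
clock: 20.88
ee_pos: [0.6012, 0.1421, 0.0142]
ee_rot: [[-1.0, 0.023, -0.007], [0.023, 1.0, 0.001], [0.007, 0.0, -1.0]]
wrist_force: [-17.7, 0.1, 13.4]
opening: 0.051
gripper_force: 9.0
```

It is firm at once with no slide. The contact offset matches the first press (slope 0.025), so the long side is flat on the rail. Retreat.

move_arm(plan=[[0.005,0,0,0,0,0,0.6],[0.008,0,0,0,0,0,0.6],[0.009,0,0,0,0,0,0.6],[0,0,0,0,0,0,0.6],[0,0,-0.02,0,0,0,0.6],[0,0,-0.03,0,0,0,0.6],[0,0,-0.035,0,0,0,0.6],[0,0,-0.035,0,0,0,0.6],[0,0,-0.03,0,0,0,0.6],[0,0,-0.02,0,0,0,0.6]])

```text
clock: 21.72
ee_pos: [0.5841, 0.1427, 0.1881]
ee_rot: [[-1.0, 0.024, 0.005], [0.024, 1.0, 0.001], [-0.004, 0.001, -1.0]]
wrist_force: [0.5, -0.3, 0.1]
opening: 0.0514
gripper_force: 0.0
```

move_arm(plan=[[0.02,-0.02,0,0,0,0,0.6],[0.03,-0.03,0,0,0,0,0.6],[0.03,-0.03,0,0,0,0,0.6],[0.03,-0.03,0,0,0,0,0.6],[0.03,-0.03,0,0,0,0,0.6],[0.03,-0.03,0,0,0,0,0.6],[0.02,-0.03,0,0,0,0,0.6],[0,-0.02,0,0,0,0,0.6],[0,0,0,0,0,0,0.6],[0,0,0,0,0,0,0.6]])

```text
clock: 22.55
ee_pos: [0.3907, -0.0711, 0.1846]
ee_rot: [[-1.0, 0.026, 0.001], [0.026, 1.0, -0.0], [-0.001, -0.0, -1.0]]
wrist_force: [-0.0, 0.8, 0.0]
opening: 0.051
gripper_force: 0.0
```

```bash
python3 -c "
from h import *
cv2.imwrite('pics/top3.png',bot.camera('top')[:,:,::-1]);crop('pics/top3.png',205,140,130,110,5,'pics/t4.png')"
```

```text
(no output)
```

View pics/t4.png

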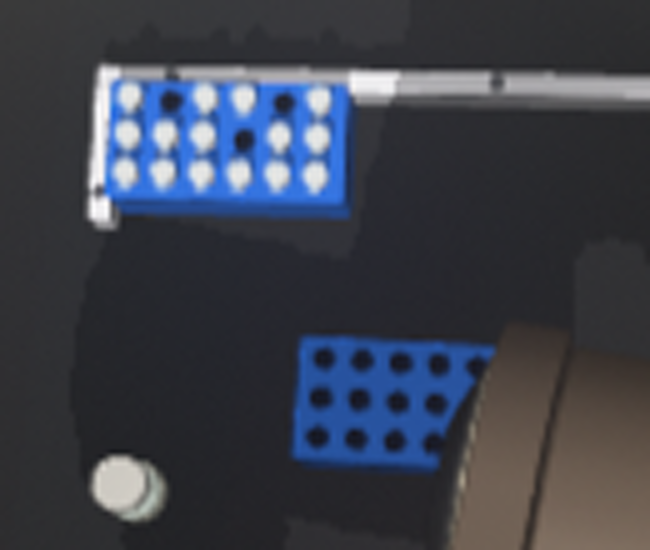

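The rack's top face, from (112,80) to (348,200), sits tight in the corner against the rail and end stop. The empty rack and vial are in place and the hand is clear.

```bash
python3 -c "
from cell import bot
print(bot.job_done())"
```

```text
the job is handed in; nothing more can be done
None
```

I pushed the loaded rack flat into the corner of the stop, moved the hand clear and handed the job in at about 22.6 s; the final picture shows it tight against both the rail and the end stop, but no verdict came back.

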